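# Clear the trimming board into the scrap box

## Task

Clear both plywood offcuts off the trimming board into the cardboard scrap box beside it: the large slab lies tight against the fence and is too wide to grip, so it has to be worked loose and pushed over the open edge. Then fold the box lid shut and press it down with the fingers, firmly but not crushingly (at least 8 N for 0.3 s, never above 40 N), so that it is fully home over the scraps. Leave the jar, the ink bottle and the ink pad where they are.

Things in the scene. Friction and masses are not known exactly. Their poses are not given: they have to be found in the camera images.
- riser: White low drawer unit, fixed, 300 (x) x 260 (y) x 60 mm high; its flat top is the trimming board. Origin: centre of its underside, on the desk. An aluminium fence, 12 mm thick, 20 mm above the board, runs along the whole +y edge (inner face at y = +118 mm). The -y edge (y = -130 mm) is open; the scrap box stands just beyond and below it. The x edges are open too.
- scrapbox: Brown cardboard box, fixed, open top, 170 (x) x 260 (y) x 50 mm high, walls and floor 4 mm. Origin: centre of its underside, on the desk. Its own +x side carries the lid hinge and faces away from the riser; its own -x side stands 4 to 14 mm from the riser's open (-y) edge, its rim 10 mm below the board.
- lid (a joint): Angle of the box's cardboard lid (170 x 260 x 5 mm, 90 g): 0 = shut flat on the rim, 1.9 = stop, leaning back behind upright. The stiff crease (about 3 N at the free edge) holds it at whatever angle it is left, so it does not fall shut.
- lid_hinge (a point): Middle of the lid's crease, on top of the box's own +x rim, 50.5 mm above the desk; the axes are those of the lid. The lid turns about the line through it along the box's y.
- lid_edge (a point): Middle of the lid's free edge, on the lid's outer face (its upper face when shut), 170 mm from the crease. Shut, it lies 55.5 mm above the desk.
- slab: Large plywood offcut, 100 (x) x 95 (y) x 14 mm thick, about 90 g, lying flat on the board with its +y edge 1 to 4 mm from the fence. Origin: centre of its underside.
- block: Small plywood offcut, 45 (x) x 32 (y) x 26 mm high, about 25 g, lying on the board nearer the open edge. Origin: centre of its underside.
- jar: Bystander: small glass jar with metal cap, 40 mm across, 50 mm high, standing on the board near the fence's +x end. Origin: centre of its underside.
- ink: Bystander: white ink bottle, 34 mm across, 85 mm high, standing on the desk behind the fence. Origin: centre of its underside.
- inkpad: Bystander: closed ink pad, 90 x 60 x 23 mm, on the desk beyond the lid side of the box. Origin: centre of its underside.

How it is judged:
On the way, in this order (a step that is already met when the one before it is completed fails the run):
1. Both offcuts are inside the scrap box's walls (their origins below its rim), with the lid still open (more than 0.5 rad) (x of slab in the frame of scrapbox between -0.085 and 0.085 m and y of slab in the frame of scrapbox between -0.13 and 0.13 m and z of each of slab, block in the frame of scrapbox below 0.05 m and x of block in the frame of scrapbox between -0.085 and 0.085 m and y of block in the frame of scrapbox between -0.13 and 0.13 m and value of joint lid above 0.5 rad), for 0.2 s.
2. The lid is fully home (free edge within 3 mm of shut) while the fingers press on it with at least 8 N, for 0.3 s (value of joint lid below 0.018 rad and contact force between the fingers and lid above 8 N), for 0.3 s.
At the end, for the whole second after the job is handed in: Both offcuts lie at rest inside the scrap box, below its rim, and the lid is shut over them with its free edge within 3 mm of fully home (x of slab in the frame of scrapbox between -0.085 and 0.085 m and y of slab in the frame of scrapbox between -0.13 and 0.13 m and z of each of slab, block in the frame of scrapbox below 0.05 m and x of block in the frame of scrapbox between -0.085 and 0.085 m and y of block in the frame of scrapbox between -0.13 and 0.13 m and value of joint lid below 0.018 rad and linear speed of each of slab, block below 0.02 m/s); the robot touches nothing.
It fails at once if The lid is pressed or pushed with more than 40 N (contact force between the fingers and lid above 40 N).
It fails at once if The jar, the ink bottle or the ink pad is moved by more than 30 mm (distance of any of jar, ink, inkpad from where it was at the start of the episode above 0.03 m).
It also fails if it takes over 72 s, if anything falls off the work surface, if the arm or the gripper's body presses on something with over 40 N, if the wrist force passes 120 N, or if a joint passes its speed limit or range.

## Robot

A 6-joint arm with a two-finger parallel gripper is mounted at the origin on the work surface. World frame = base frame: x ahead of the robot, y to its left, z up, the work surface at z = 0. Lengths are in m, angles in rad, forces in N, time in s.
With the tool pointing down it reaches from about 0.275 to 0.75 m from the base axis. Payload 10.2 kg.
Tool frame: the origin (TCP) lies midway between the tips of the shut fingers; the grasp point (between the pads) lies 19 mm behind it (env.hold_point_z is the distance from the TCP to the grasp point, in m); x points along the fingers, z is the direction in which the jaws open and shut, and the axes are right-handed (so a half turn about x gives the same grasp; the last joint's range is limited). The gripper opens to 85 mm and grips with 20 to 120 N. Pads are 22 mm wide; open, the fingers measure 114 mm over their backs; the gripper's body (76 mm by 85 mm) begins 54 mm behind the grasp point. The pads swing forward as they close: fully open they stand 13 mm farther back than shut.
Start: joints at [-1.511, 0.313, 1.498, -0, 1.331, -0.223], TCP at [0.146, -0.504, 0.203] pointing down, gripper open.
Joint ranges: [-2.94, 2.94], [-0.97, 2.17], [0.19, 2.56], [-1.23, 4.37], [0.02, 3.11], [-2.88, 2.88]. Speed limits (rad/s): [2.39, 2.39, 3.01, 3.14, 3.14, 3.14].

## Interface

Orientations are given as a unit quaternion [x, y, z, w].
In Python, from bench import env, kinematics, monitor, eyes, job gives the robot as it stands. The module is installed in compiled form; this text tells all that it offers. Calls block until the motion is done:
- env.reach(position, orientation): joint-space move of the TCP to a pose.
- env.movel(position, velocity=0.15, frame=None, guard=None): straight line of the TCP; frame=None keeps the orientation; velocity is the mean speed in m/s. With guard (N) it stops when the force on the tool has changed by that much, and returns True; else False.
- env.set_joints(angles): joint-space move.
- env.release() and env.close_gripper(effort=None): open the fingers fully, or close them until they stop; effort is the grip in N (None keeps the last).
- env.hold(seconds).
- kinematics.ik(position, orientation): joint angles nearest the present ones, or None.
- monitor.sense(): the state.
- eyes.grab_frame(name): name is "scene" or "top" or "wrist"; returns a dict with "frame" (384x512x3 uint8, red, green, blue), "mtx" (3x3 intrinsics, pixels), "k1" (the pictures are not rectified: a ray, as slopes to the right and down, at radius r is drawn at 1 + k1 r^2 times it, then the intrinsics apply), "view" (4x4, takes a point from world to camera coordinates). Camera axes: x right, y down, z forward; pixel columns grow to the right and rows downward; lengths in m; the calibration is good to about 2 mm. A picture is of the moment at which its call begins. There is no depth.
A pose or a line that the arm cannot do raises env.MotionError and nothing moves.
- job.hand_in(): hands the job in, once; it reports no verdict.
The state is a dict: "clock": time; "joints": joint angles; "qvel": joint speeds; "joint_efforts": joint torques, N m; "position": TCP position; "ee_rot": TCP orientation; "contact_force": force on the tool from outside, world axes, zero at the start; "ft_torque": the same for the moment, N m; "finger_gap": opening from 0.0 (shut) to 1.0 (fully open).
Only numpy, scipy, OpenCV 4.12 (cv2) and the standard library are available. Lean on these libraries where they do the work, as an engineer would, in place of code of your own. Each camera call takes 0.05 s, during which the arm holds its last target. There are 200 camera calls.

## Working session

There is one attempt and no reset: what is moved stays moved. The work goes in short steps, each a Python script; the robot and the scene stay as the last script left them, time stands still between calls to the robot, and variables do not carry over. Pictures are saved under pics/ and viewed, about 8 in all and at most 12, crops included, and the job is handed in when it is done.

```bash
mkdir -p pics; cat > h.py <<'E'
import numpy as np, cv2
from bench import env, kinematics, monitor, eyes, job
def snap(name, f, crop=None, s=1):
    d=eyes.grab_frame(name); im=d["frame"][:,:,::-1]
    if crop: im=im[crop[1]:crop[3],crop[0]:crop[2]]
    cv2.imwrite("pics/"+f, cv2.resize(im,None,fx=s,fy=s,interpolation=cv2.INTER_CUBIC)); np.savez("pics/"+f+".npz",**d); return d
def px2w(d,uv,z):
    K=d["mtx"];k=float(d["k1"]);uv=np.array(uv,float).reshape(-1,1,2)
    n=cv2.undistortPoints(uv,K,np.array([k,0,0,0,0.])).reshape(-1,2)
    R=d["view"][:3,:3];t=d["view"][:3,3];c=-R.T@t
    r=np.c_[n,np.ones(len(n))]@R
    z=np.broadcast_to(z,len(n))
    return c+r*((z-c[2])/r[:,2])[:,None]
E
python3 - <<'E'
from h import *
for n in("top","scene"):
    d=snap(n,n+"1.png",s=1.5); print(n,d["mtx"],d["k1"],d["view"].round(3))
s=monitor.sense();print(s["clock"],s["ee_rot"],s["position"],env.hold_point_z)
E
```

```text
top [[457.04600292   0.         262.00877411]
 [  0.         457.04600292 186.90723378]
 [  0.           0.           1.        ]] -0.01587957739236558 [[ 0.006 -1.     0.013  0.049]
 [-0.994 -0.008 -0.106  0.591]
 [ 0.106 -0.012 -0.994  1.386]
 [ 0.     0.     0.     1.   ]]
scene [[380.76670409   0.         256.5608402 ]
 [  0.         380.76670409 193.13508469]
 [  0.           0.           1.        ]] 0.03457089443632354 [[-0.541  0.841 -0.024  0.265]
 [ 0.465  0.275 -0.841 -0.226]
 [-0.701 -0.466 -0.54   1.422]
 [ 0.     0.     0.     1.   ]]
0.1 [ 0.42486765  0.56572798 -0.42423585  0.56521083] [ 0.14647458 -0.50389073  0.20239522] 0.0187
```

View pics/top1.png

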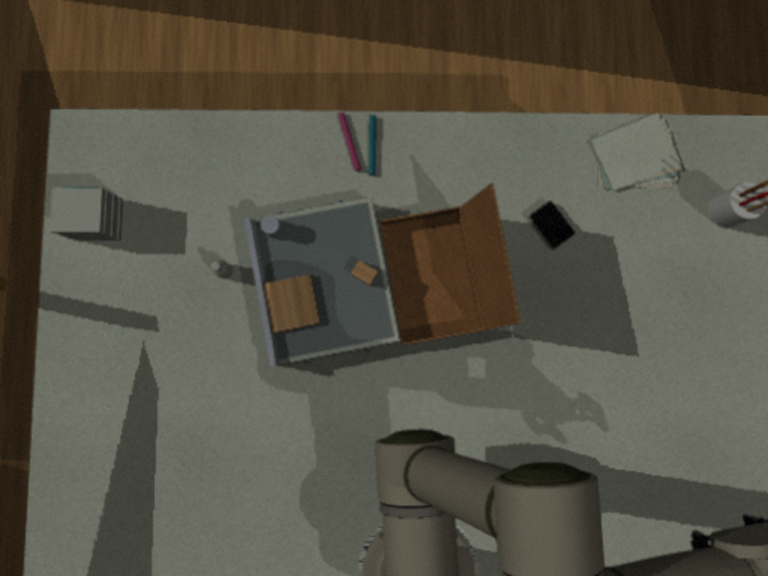

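View pics/scene1.png

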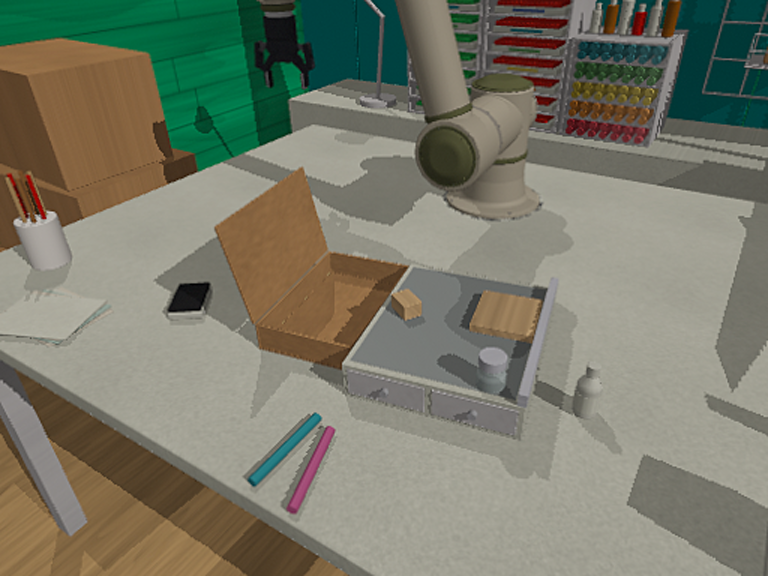

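Top view (768-wide): riser spans (248,215)–(398,340), fence on the left, slab near (293,303), block (364,272), jar (270,225), box to the right with its lid leaning open at (490,255), ink pad (552,225). I'll enlarge it for corners.

```bash
python3 - <<'E'
import cv2
im=cv2.imread("pics/top1.png"); im=cv2.resize(im,(512,384),interpolation=cv2.INTER_AREA)
import numpy as np
f=np.load("pics/top1.png.npz")["frame"][:,:,::-1][115:250,155:355]
cv2.imwrite("pics/top1c.png",np.clip(cv2.resize(f,None,fx=4,fy=4,interpolation=cv2.INTER_CUBIC)*1.4,0,255).astype(np.uint8))
E
```

```text
(no output)
```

View pics/top1c.png

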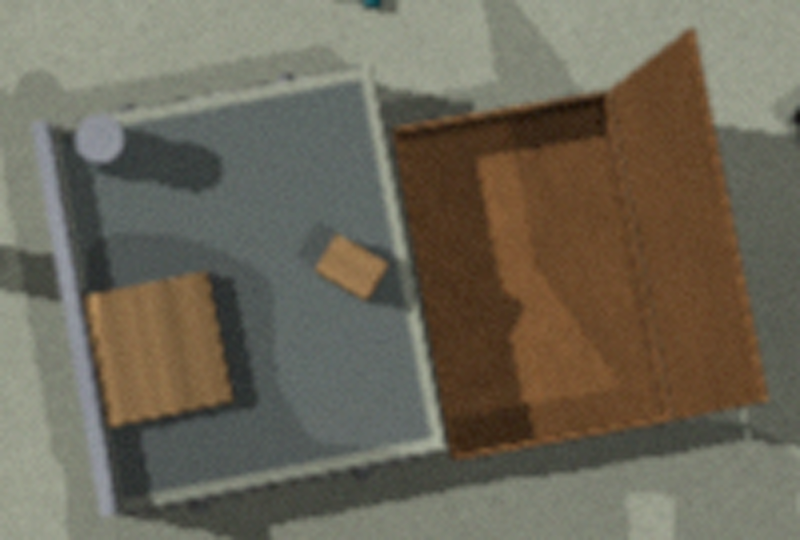

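```bash
python3 - <<'E'
from h import *
d=dict(np.load("pics/top1.png.npz"))
def P(uv,z): return px2w(d,(np.array(uv)+.5)/4-.5+[155,115],z)
for n,uv,z in [("riserR",[(370,67),(440,443)],.06),("fence",[(42,122),(107,513)],.08),("slab",[(88,296),(208,272),(233,400),(111,425)],.074),
 ("block",[(340,235),(388,263),(368,299),(315,267)],.086),("jar",[(100,139)],.11),("box",[(397,130),(605,97),(665,415),(455,458)],.05)]:
    p=P(uv,z); print(n,p[:,:2].round(4).tolist(),p[:,:2].mean(0).round(4))
    e=np.diff(np.r_[p,p[:1]],axis=0)[:,:2]; print("  len",np.linalg.norm(e,axis=1).round(4),np.degrees(np.arctan2(e[:,1],e[:,0])).round(1))
# lid angle from scene free edge: search
dd=d
p=P([(605,97),(665,415)],.05); ax=(p[0]-p[1]);ax/=np.linalg.norm(ax); h=p.mean(0); h[2]=.0505
out=np.cross(ax,[0,0,1]);
c=P([(397,130)],.05)[0]; out*=-np.sign(out@(c-h)) # away from box
for a in np.arange(1.2,1.95,.1):
    e=h-out*.17*np.cos(a)+[0,0,.17*np.sin(a)]
    q=d["view"][:3,:3]@e+d["view"][:3,3]; uv=q[:2]/q[2]*d["mtx"][0,0]+d["mtx"][:2,2]
    print(round(a,1),((uv-[155,115])*4).round(0),e.round(3))
E
```

```text
riserR [[0.7594, 0.1001], [0.4716, 0.0446]] [0.6155 0.0724]
  len [0.2931 0.2931] [-169.1   10.9]
fence [[0.7103, 0.3465], [0.418, 0.2903]] [0.5642 0.3184]
  len [0.2977 0.2977] [-169.1   10.9]
slab [[0.5793, 0.3095], [0.5981, 0.2199], [0.5022, 0.1995], [0.483, 0.2899]] [0.5407 0.2547]
  len [0.0915 0.0981 0.0924 0.0983] [ -78.1 -168.   102.    11.5]
block [[0.6253, 0.1207], [0.6046, 0.0847], [0.5775, 0.0993], [0.6011, 0.139]] [0.6021 0.1109]
  len [0.0416 0.0308 0.0462 0.0304] [-120.   151.6   59.2  -37.2]
jar [[0.692, 0.2974]] [0.692  0.2974]
  len [0.] [0.]
box [[0.7123, 0.079], [0.7397, -0.0818], [0.4941, -0.1266], [0.4606, 0.033]] [ 0.6017 -0.0241]
  len [0.1632 0.2496 0.1631 0.2559] [ -80.3 -169.7  101.9   10.4]
1.2 [573. 239.] [ 0.606 -0.044  0.209]
1.3 [598. 234.] [ 0.609 -0.059  0.214]
1.4 [622. 229.] [ 0.612 -0.076  0.218]
1.5 [647. 225.] [ 0.615 -0.092  0.22 ]
1.6 [672. 220.] [ 0.618 -0.109  0.22 ]
1.7 [696. 216.] [ 0.621 -0.126  0.219]
1.8 [720. 213.] [ 0.624 -0.142  0.216]
1.9 [742. 210.] [ 0.627 -0.158  0.211]
```

```bash
cat >> h.py <<'E'
from scipy.spatial.transform import Rotation as Ro
ux=np.array([np.cos(np.radians(10.7)),np.sin(np.radians(10.7)),0]); uy=np.array([-ux[1],ux[0],0])
RO=np.array([.589,.198,0])            # riser origin
BO=np.array([.603,-.024,0])           # box origin
def W(o,x,y,z): return o+ux*x+uy*y+[0,0,z]
def Q(deg):
    a=np.radians(deg); X=np.array([0,0,-1.]);Z=np.array([np.cos(a),np.sin(a),0]);return Ro.from_matrix(np.c_[X,np.cross(Z,X),Z]).as_quat()
def st(l=""):
    s=monitor.sense(); print(l,"t%.1f"%s["clock"],np.round(s["position"],4),"F",np.round(s["contact_force"],1),"gap%.2f"%s["finger_gap"])
E
python3 - <<'E'
from h import *
for a in (-30,150,100.7,-79.3,10.7,-169.3):
    for p in ([.602,.111,.15],W(BO,.092,0,.13)):
        j=kinematics.ik(p,Q(a)); print(a,None if j is None else np.round(j,2))
E
```

```text
-30 [-0.01  0.55  1.29 -0.    1.3   0.51]
-30 [-0.18  0.75  1.   -0.    1.39  0.35]
150 [-0.01  0.55  1.29 -0.    1.3  -2.63]
150 [-0.18  0.75  1.   -0.    1.39 -2.8 ]
100.7 [-0.01  0.55  1.29 -0.    1.3  -1.77]
100.7 [-0.18  0.75  1.   -0.    1.39 -1.94]
-79.3 [-0.01  0.55  1.29 -0.    1.3   1.38]
-79.3 [-0.18  0.75  1.   -0.    1.39  1.21]
10.7 [-0.01  0.55  1.29 -0.    1.3  -0.2 ]
10.7 [-0.18  0.75  1.   -0.    1.39 -0.37]
-169.3 None
-169.3 [-0.18  0.75  1.   -0.    1.39  2.78]
```

```bash
python3 - <<'E'
from h import *
env.reach([.42,.08,.33],Q(-30)); st()
env.reach([.602,.111,.13],Q(-30)); st("above")
env.movel([.602,.111,.063],guard=8); st("down")
env.close_gripper(30); st("grip")
env.movel([.602,.111,.14],velocity=.2); st("lift")
snap("wrist","w1.png")
E
```

```text
t2.4 [0.4202 0.0795 0.3298] F [ 0.8 -0.2  0.5] gap1.00
above t3.5 [0.6023 0.1108 0.1314] F [-0.7 -0.1  0. ] gap1.00
down t4.1 [0.6026 0.1109 0.0645] F [-1.  -0.4  0.5] gap1.00
grip t4.9 [0.602 0.111 0.063] F [0.  0.8 0.7] gap0.00
lift t5.4 [0.6017 0.111  0.1394] F [ 0.7 -0.2  0.3] gap-0.00
```

View pics/w1.png

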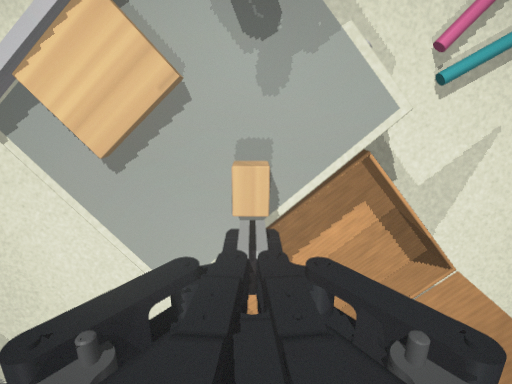

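The grip missed: the block lies at about (233–270, 160–216) in the wrist picture, ahead of the fingers. I'll compute its position.

```bash
python3 - <<'E'
from h import *
d=dict(np.load("pics/w1.png.npz"))
p=px2w(d,[(237,168),(267,168),(269,215),(234,215)],.086);print("block",p.round(4)[:,:2].tolist(),p.mean(0).round(4))
p=px2w(d,[(15,75),(180,77),(104,157)],.074);print("slab",p.round(4)[:,:2].tolist())
p=px2w(d,[(410,107),(370,152)],[.06,.05]);print("riser corner, box corner",p.round(4)[:,:2].tolist())
print(W(RO,.15,-.13,.06),W(BO,.13,.085,.05))
t=dict(np.load("pics/top1.png.npz"))
for dd,n in((d,"w"),(t,"t")): print(n,dd["view"].round(3))
E
```

```text
block [[0.6015, 0.1367], [0.623, 0.1243], [0.6042, 0.0872], [0.5779, 0.1024]] [0.6016 0.1127 0.086 ]
slab [[0.483, 0.2914], [0.5982, 0.2217], [0.5048, 0.2011]]
riser corner, box corner [[0.7566, 0.1039], [0.713, 0.0816]]
[0.76052858 0.09811033 0.06      ] [0.714958   0.08365875 0.05      ]
w [[ 0.866 -0.501 -0.001 -0.465]
 [-0.482 -0.834  0.268  0.365]
 [-0.135 -0.231 -0.964  0.424]
 [ 0.     0.     0.     1.   ]]
t [[ 0.006 -1.     0.013  0.049]
 [-0.994 -0.008 -0.106  0.591]
 [ 0.106 -0.012 -0.994  1.386]
 [ 0.     0.     0.     1.   ]]
```

```bash
python3 - <<'E'
from h import *
d=dict(np.load("pics/w1.png.npz"))
def pr(p):
    q=d["view"][:3,:3]@p+d["view"][:3,3];return (q[:2]/q[2]*d["mtx"][0,0]+d["mtx"][:2,2]).round(0)
print(pr(np.array([.6017,.111,.1394])),pr(np.array([.6017,.111,.1594])),pr(np.array([.6017,.111,.06])))
s=monitor.sense();print(s["ee_rot"],Q(-30))
env.release(); st()
snap("scene","s2.png",crop=(150,120,390,300),s=3)
E
```

```text
[253. 217.] [253. 230.] [253. 186.]
[ 0.18281315  0.68381085 -0.18323638  0.68220709] [ 0.1830127  0.6830127 -0.1830127  0.6830127]
 t6.2 [0.602 0.111 0.14 ] F [0.1 0.5 0.8] gap1.00
```

View pics/s2.png

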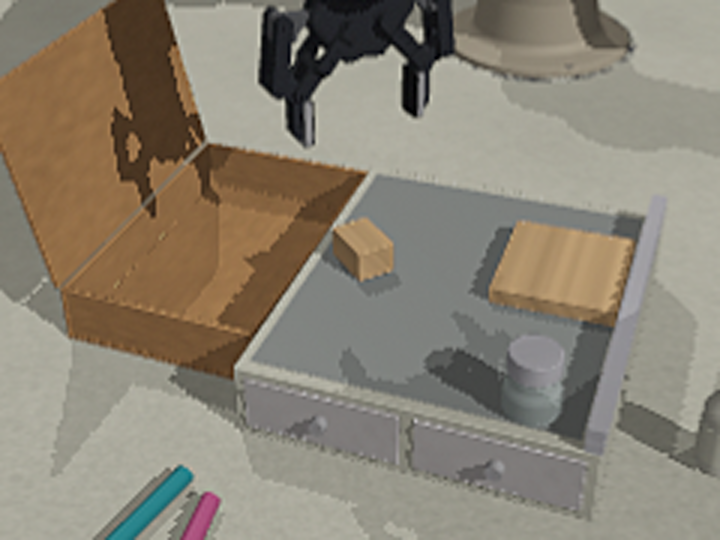

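```bash
python3 - <<'E'
from h import *
env.movel([.602,.112,.0615],velocity=.12,guard=8); env.hold(.2); st("down")
a=snap("wrist","w2a.png")
env.close_gripper(60); st("grip"); env.hold(.2); st()
b=snap("wrist","w2b.png")
cv2.imwrite("pics/w2.png",np.hstack([cv2.resize(x["frame"][:,:,::-1],(400,300)) for x in (a,b)]))
E
```

```text
down t7.3 [0.6024 0.112  0.0622] F [ 0.5  0.  -0.3] gap1.00
grip t8.1 [0.602  0.112  0.0615] F [-0.4 -0.2 -0.5] gap0.00
 t8.3 [0.602  0.112  0.0615] F [ 0.   0.6 -1.2] gap0.00
```

View pics/w2.png

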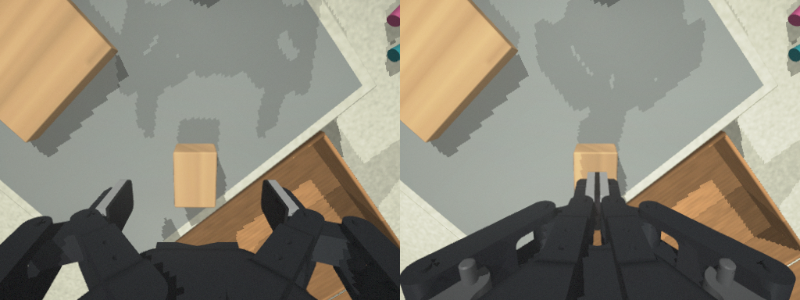

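Block top sits at (223–278, 195–265) full-pixel, and the shut fingers are drawn over it. The shadows also say the tips are about 20 mm higher than the reported TCP, so I'll probe the block top to find out.

```bash
python3 - <<'E'
from h import *
print(env.movel([.602,.112,.046],velocity=.03,guard=5)); st("touch")
s=monitor.sense(); print(np.round(s["joints"],3), np.round(s["joint_efforts"],1))
env.movel([.602,.112,.075],velocity=.1); st()
E
```

```text
True
touch t8.7 [0.6025 0.112  0.0577] F [-1.  -0.8  6.4] gap-0.00
[-0.007  0.641  1.39  -0.     1.109  0.516] [  0.1 -49.2 -21.5   0.   -0.1  -0. ]
 t9.0 [0.6022 0.112  0.0752] F [ 1.2  0.2 -0.6] gap-0.00
```

```bash
python3 - <<'E'
from h import *
p=W(RO,.06,-.03,.075); env.movel(p,velocity=.2)
p[2]=.025; print(env.movel(p,velocity=.06,guard=5)); st("touch")
p[2]=.08; env.movel(p,velocity=.2); st()
snap("wrist","w3.png",s=1)
E
```

```text
True
touch t10.2 [0.6531 0.1795 0.0317] F [-1.1 -0.3  5.3] gap-0.01
 t10.6 [0.6537 0.1797 0.08  ] F [ 0.8 -0.8 -0.7] gap-0.00
```

View pics/w3.png

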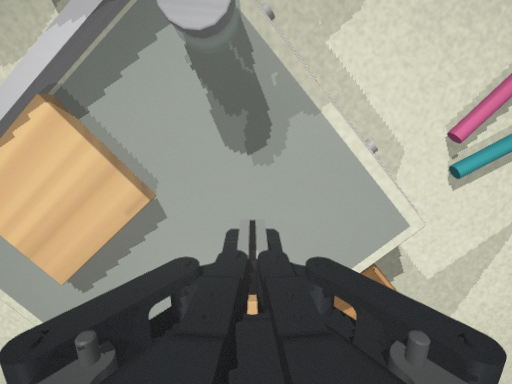

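Confirmed: the true tips lie 28 mm above the reported TCP (board touch at 0.0317, block at 0.0577, a difference of 26 mm as it should be). I'll redo the grasp with that offset.

```bash
echo 'OFF=.028' >> h.py; python3 - <<'E'
from h import *
env.release()
env.movel([.602,.112,.085],velocity=.25)
env.movel([.602,.112,.0625-OFF],velocity=.12,guard=8); st("down")
env.close_gripper(40); st("grip")
if monitor.sense()["finger_gap"]<.2: raise SystemExit
env.movel([.602,.112,.10],velocity=.2); st("lift")
p=W(BO,.092,0,.10); env.movel(p,velocity=.25,frame=Q(-79.3))
p[2]=.02-OFF; print(env.movel(p,velocity=.15,guard=8)); st("low")
env.release(); env.hold(.1)
p[2]=.10; env.movel(p,velocity=.25); st()
E
```

```text
down t12.5 [0.6025 0.1123 0.0349] F [ 0.7  1.  -0. ] gap1.00
grip t13.1 [0.6023 0.112  0.035 ] F [-0.1  0.6  4.2] gap0.37
lift t13.6 [0.6018 0.112  0.0999] F [ 0.2 -0.1 -0.8] gap0.37
False
low t15.4 [ 0.6941 -0.0069 -0.0067] F [ 0.3 -0.2 -0. ] gap0.37
 t16.7 [ 0.6933 -0.0069  0.1001] F [-0.6  1.   0.7] gap1.00
```

```bash
python3 - <<'E'
from h import *
c=np.array([.5412,.2552,0])
env.close_gripper(20)
env.movel(W(c,0,0,.105),velocity=.35,frame=Q(10.7))
p=W(c,0,0,.068-OFF); print(env.movel(p,velocity=.05,guard=6)); st("touch")
z=monitor.sense()["position"][2]
for i in range(8):
    z-=.0008; p[2]=z; env.movel(p,velocity=.03); F=monitor.sense()["contact_force"][2]
    if F>18: break
st("press")
for k in range(1,4):
    env.movel(W(p,0,-.02*k,0),velocity=.08); st("drag")
snap("top","top2.png",crop=(155,115,355,250),s=4)
E
```

```text
True
touch t20.2 [0.5411 0.2552 0.0456] F [-0.9 -0.5  6.6] gap0.00
press t21.0 [0.5417 0.2554 0.0456] F [-7.4 -2.1 19. ] gap-0.00
drag t21.4 [0.5469 0.2354 0.0456] F [ 0.3 -1.7 15. ] gap0.01
drag t21.8 [0.5507 0.2156 0.0456] F [ 0.4 -2.9 14.9] gap0.00
drag t22.2 [0.5545 0.1959 0.0456] F [ 0.2 -2.8 14.3] gap-0.00
```

View pics/top2.png

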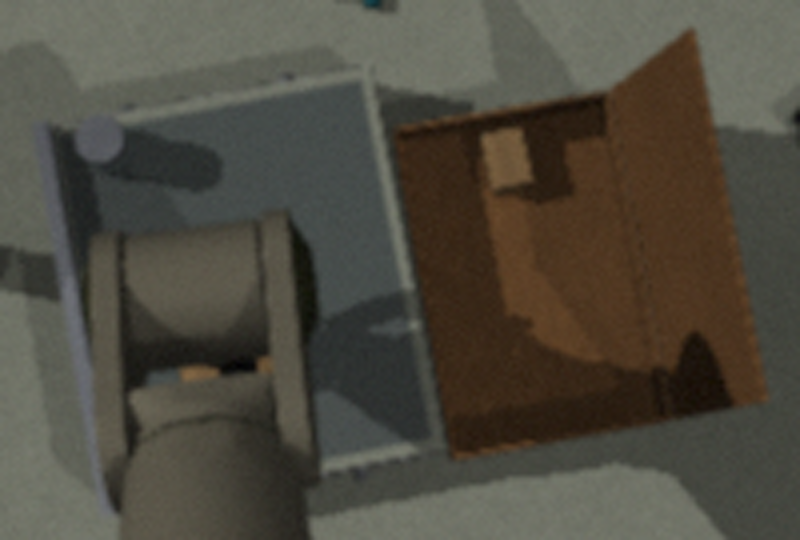

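Drag works: the slab's fence-side edge moved from ~(100,360) to ~(180,375) in the crop, and the block lies at (507,158) in the box. I'll continue the drag, then push from behind with both open fingers.

```bash
python3 - <<'E'
from h import *
c=np.array([.5412,.2552,0]); q=Q(10.7)
p=W(c,0,0,monitor.sense()["position"][2]-.0024)
for k in (.11,.155): env.movel(W(p,0,-k,0),velocity=.1); st("drag")
e=W(c,0,-.155,0)
e[2]=.09; env.movel(e,velocity=.25)
env.release()
b=W(e,0,.0475+.030,0); env.movel(b,velocity=.25)
w=snap("wrist","w4.png",s=1)
b[2]=.0235; print(env.movel(b,velocity=.15,guard=8)); st("down")
E
```

```text
drag t22.9 [0.5639 0.1466 0.0456] F [-0.9 -3.4 14.2] gap0.00
drag t23.5 [0.5722 0.1021 0.0456] F [-0.3 -3.3 15. ] gap0.00
False
down t25.7 [0.5562 0.1787 0.0243] F [-1.5  0.   0.7] gap1.00
```

View pics/w4.png

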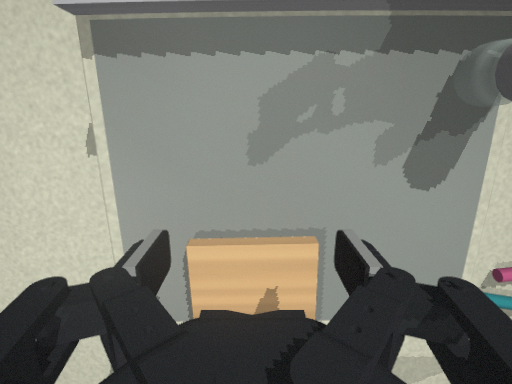

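```bash
python3 - <<'E'
from h import *
d=dict(np.load("pics/w4.png.npz"))
p=px2w(d,[(187,246),(318,243)],.074); r=p-RO; print(p.round(4),"riser frame",(r@ux).round(4),(r@uy).round(4), np.linalg.norm(p[0]-p[1]))
t=monitor.sense()["position"]-RO; print("tcp",t@ux,t@uy)
E
```

```text
[[0.513  0.1416 0.074 ]
 [0.6086 0.1624 0.074 ]] riser frame [-0.0851  0.0127] [-0.0413 -0.0386] 0.09782494584437375
tcp -0.03578815695104848 -0.012895239783036914
```

```bash
python3 - <<'E'
from h import *
def R(y,z): return W(RO,-.036,y,z)
env.movel(R(-.013,.055),velocity=.2); env.close_gripper(20)
env.movel(R(-.013,.0645-OFF),velocity=.1,guard=8); st("down")
for y in (-.06,-.09,-.12,-.15,-.165):
    g=env.movel(R(y,.0645-OFF),velocity=.1,guard=25); st("push %s"%g)
    if g: break
env.hold(.3)
env.movel(R(-.10,.13),velocity=.3)
env.reach([.42,.12,.30],Q(10.7)); st()
d=snap("top","top3.png",crop=(155,115,355,250),s=4)
E
```

```text
down t27.1 [0.5557 0.1785 0.0361] F [0.3 0.1 0.2] gap0.00
push False t27.7 [0.5648 0.1324 0.0366] F [-0.2  0.5  0.1] gap-0.00
push False t28.2 [0.5703 0.1028 0.0365] F [0.4 0.5 0.2] gap0.00
push False t28.6 [0.5759 0.0732 0.0365] F [-0.1  1.   0.5] gap-0.00
push False t29.1 [0.5814 0.0438 0.0364] F [ 0.1 -0.1 -0.7] gap0.00
push False t29.4 [0.5843 0.0289 0.0365] F [-1.4 -0.4 -0.1] gap-0.00
 t31.1 [0.4204 0.1196 0.2986] F [-0.6  0.  -0.6] gap0.00
```

View pics/top3.png

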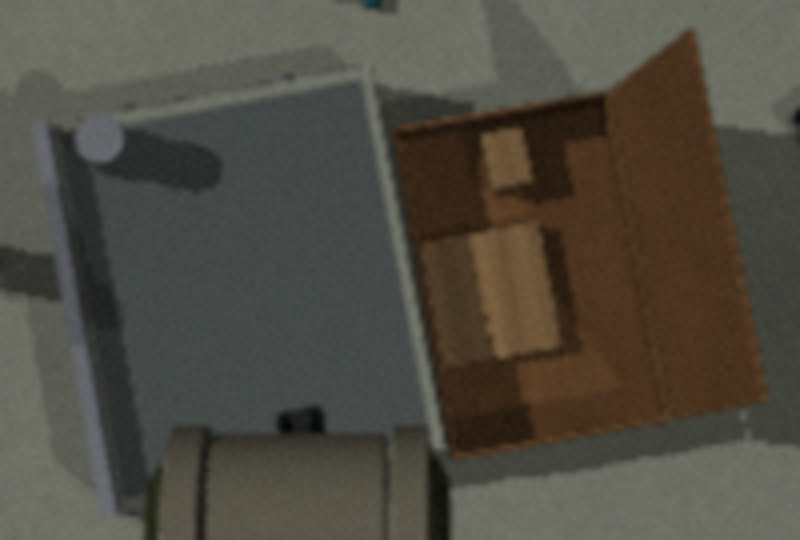

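The slab lies flat in the box at (490,293), the block at (507,158), and the lid is still open. Next I'll go around behind the lid and fold it over along an arc.

```bash
cat > lid.py <<'E'
from h import *
H=np.array([.6188,-.1075,.0505]); q=Q(10.7); r=.14
def T(a):   # tcp so that the finger's front bottom corner lies on lid outer face
    y=r*np.cos(a)-.005*np.sin(a)-.011; z=r*np.sin(a)+.005*np.cos(a)
    return H+uy*y+[0,0,z-OFF]
E
python3 - <<'E'
from lid import *
d=dict(np.load("pics/top1.png.npz")); print("inkpad",px2w(d,[(368,150)],.023))
B=T(1.83)-uy*.055
for n,p in [("over",[.42,-.27,.26]),("B",B)]+[(a,T(a)) for a in (1.8,1.4,1,.6,.3,0)]:
    j=kinematics.ik(p,q); print(n,np.round(p,3),None if j is None else np.round(j,2))
E
```

```text
inkpad [[ 0.71166869 -0.28112135  0.023     ]]
over [ 0.42 -0.27  0.26] [-0.81  0.22  1.47 -0.    1.45 -0.99]
B [ 0.639 -0.212  0.157] [-0.49  0.68  1.05 -0.    1.41 -0.68]
1.8 [ 0.628 -0.154  0.158] [-0.42  0.62  1.15 -0.    1.37 -0.61]
1.4 [ 0.617 -0.1    0.161] [-0.35  0.57  1.23 -0.    1.35 -0.53]
1 [ 0.608 -0.048  0.143] [-0.27  0.55  1.31 -0.    1.28 -0.46]
0.6 [ 0.6   -0.008  0.106] [-0.21  0.56  1.39 -0.    1.19 -0.39]
0.3 [0.596 0.012 0.069] [-0.18  0.6   1.44 -0.    1.11 -0.36]
0 [0.595 0.019 0.028] [-0.16  0.65  1.47 -0.    1.02 -0.35]
```

```bash
python3 - <<'E'
from lid import *
env.reach([.42,-.27,.26],q)
env.movel(T(1.83)-uy*.055,velocity=.25,frame=q); st("behind")
for a in np.arange(1.8,.19,-.1):
    g=env.movel(T(a),velocity=.10,guard=20); st("%.1f %s"%(a,g))
    if g: break
snap("scene","s3.png",crop=(100,80,400,300),s=2.5)
E
```

```text
behind t33.8 [ 0.6384 -0.2125  0.1572] F [ 0.8 -0.   0.8] gap0.00
1.8 False t34.5 [ 0.6276 -0.1545  0.1576] F [-1.3  0.6 -0.8] gap0.00
1.7 False t34.8 [ 0.6251 -0.1407  0.1607] F [ 0.5  0.5 -0.3] gap-0.00
1.6 False t35.1 [ 0.6225 -0.127   0.1623] F [ 0.9 -0.5 -0. ] gap-0.00
1.5 False t35.4 [ 0.6199 -0.1131  0.1625] F [-0.4 -0.  -0.5] gap-0.00
1.4 False t35.7 [ 0.6173 -0.0994  0.1613] F [-0.2 -0.2 -0.2] gap0.00
1.3 False t36.0 [ 0.6147 -0.0858  0.1587] F [ 0.5 -1.   0.4] gap0.00
1.2 False t36.3 [ 0.6122 -0.0725  0.1547] F [ 1.  -0.1  0.7] gap-0.00
1.1 False t36.6 [ 0.6097 -0.0597  0.1493] F [0.4 0.4 0.4] gap0.00
1.0 False t36.9 [ 0.6073 -0.0474  0.1426] F [-0.8  0.4 -0.2] gap-0.00
0.9 False t37.2 [ 0.6051 -0.0359  0.1348] F [-0.4 -0.2 -0.4] gap-0.00
0.8 False t37.5 [ 0.603  -0.0253  0.1258] F [-1.  -0.5 -0. ] gap-0.00
0.7 False t37.7 [ 0.6012 -0.0158  0.1161] F [-0.5 -0.2 -0. ] gap-0.00
0.6 False t38.0 [ 0.5996 -0.0073  0.1054] F [ 0.5 -0.7  0.6] gap0.00
0.5 False t38.3 [5.982e-01 2.000e-04 9.380e-02] F [ 0.3  0.5 -0. ] gap0.00
0.4 False t38.6 [0.597  0.0065 0.0815] F [ 0.3 -0.4 -0.2] gap0.00
0.3 False t38.9 [0.5961 0.0117 0.0685] F [ 0.  -0.2  0.6] gap0.00
0.2 False t39.2 [0.5953 0.0156 0.0551] F [-0.2 -0.5  0.4] gap-0.00
```

View pics/s3.png

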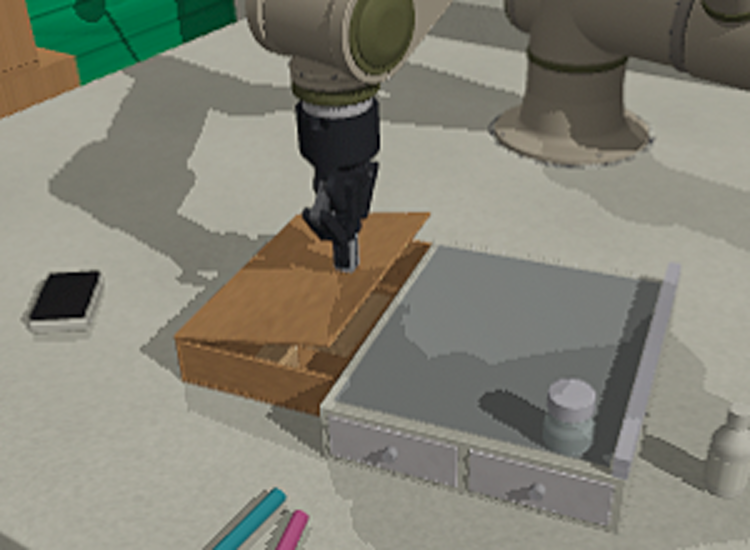

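The lid is nearly shut, with the finger on its outer face at (345,265) and nothing else touched. Now the press.

```bash
python3 - <<'E'
from lid import *
env.movel(T(.1),velocity=.08,guard=15); env.movel(T(.04),velocity=.06,guard=15); st("near")
p=T(0); p[2]-=.006
print(env.movel(p,velocity=.02,guard=8)); st("touch")
z=monitor.sense()["position"][2]
for i in range(20):
    F=monitor.sense()["contact_force"][2]
    if F>17: break
    z-=.0005; p[2]=z; env.movel(p,velocity=.02)
st("press")
for i in range(4): env.hold(.2); st("hold")
E
```

```text
near t39.9 [0.5946 0.019  0.0327] F [-1.2 -0.2  0.6] gap-0.00
True
touch t40.3 [0.595  0.0192 0.0271] F [-1.7 -0.1  7.4] gap-0.00
press t41.3 [0.5951 0.0193 0.0269] F [-7.4  0.3 17.9] gap0.00
hold t41.5 [0.5951 0.0192 0.0269] F [-6.8  0.5 18.2] gap0.00
hold t41.7 [0.5951 0.0192 0.0269] F [-7.2  0.8 18.2] gap0.00
hold t41.9 [0.5951 0.0192 0.0269] F [-7.   0.4 18.5] gap0.00
hold t42.1 [0.5951 0.0193 0.0269] F [-7.4  1.4 18.3] gap-0.00
```

```bash
python3 - <<'E'
from lid import *
p=monitor.sense()["position"].copy(); p[2]=.15; env.movel(p,velocity=.15)
env.reach([.42,-.27,.28],q); env.hold(.3); st()
snap("scene","s4.png",crop=(100,80,400,300),s=2.5)
E
```

```text
t44.7 [ 0.4203 -0.2696  0.2798] F [ 0.5  0.1 -0. ] gap-0.00
```

View pics/s4.png

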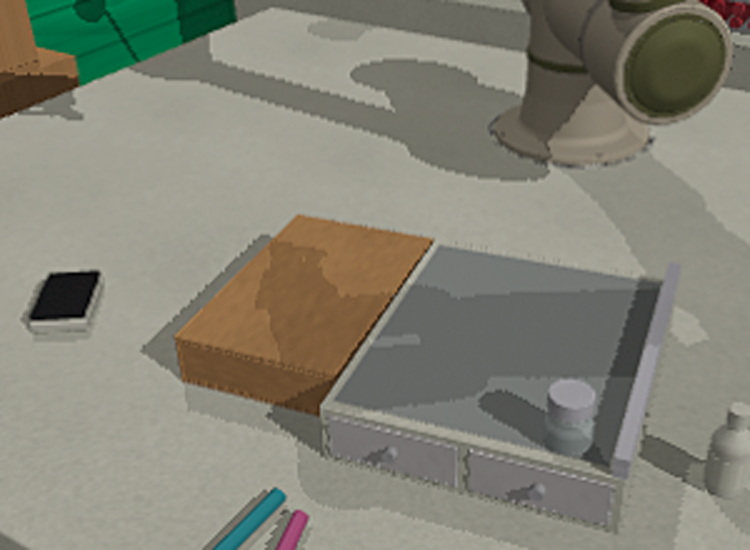

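The lid lies flush on the rim, from (180,340) to (430,240). The jar, ink bottle and ink pad are where they were, and the arm is clear.

```bash
python3 -c "
from bench import job; print(job.hand_in())"
```

```text
the job is handed in; nothing more can be done
None
```

The job is done and handed in: both offcuts are in the scrap box and the lid is shut over them. The robot's clock read 44.7 s at the last check, against the 72 s limit.

- **Block:** My first two grasps closed above it without moving it. Touch probes on the block and the board showed the real fingertips sit about 28 mm above the reported TCP. With that corrected, I gripped the block and set it down at the far end of the box.
- **Slab:** I pressed on it with about 15 N, dragged it off the fence, then pushed it over the open edge from behind. The top picture showed it lying flat in the box beside the block, with the lid still open.
- **Lid:** I folded it over from behind and pressed it with about 18 N for 0.8 s. The fingertip height came to 54.9 mm (using the 28 mm correction), against 55.5 mm for fully shut.
- **Last checks:** The final picture shows the lid flush on the rim, the jar, ink bottle and ink pad where they were, and the arm clear. I judged the lid angle only from the press height and that picture, and did not measure it directly. The lid hides the offcuts, so they were last seen before it was folded.
- **Odd reading:** The force sensor showed almost nothing while I folded the lid, although the crease should resist with about 3 N. It read normally during the press.

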